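# Line up the sample jars by height

### The arm

A 6-joint arm with a two-finger parallel gripper is mounted at the origin on the work surface. World frame = base frame: x ahead of the robot, y to its left, z up, the work surface at z = 0. Lengths are in m, angles in rad, forces in N, time in s.
With the tool pointing down it reaches from about 0.275 to 0.825 m from the base axis. Payload 5.2 kg.
Tool frame: the origin (TCP) lies midway between the tips of the shut fingers; the grasp point (between the pads) lies 19 mm behind it; x points along the fingers, y is the direction in which the jaws open and shut, and the axes are right-handed (so a half turn about x gives the same grasp; the last joint's range is limited). The gripper opens to 93 mm and grips with 3 to 60 N. Pads are 15 mm wide; open, the fingers measure 128 mm over their backs; the gripper's body (75 mm by 188 mm) begins 65 mm behind the grasp point.
Start: joints at [0.929, 0.259, 1.535, -0, 1.348, -0.203], TCP at [0.234, 0.498, 0.219] pointing down, gripper open.
Joint ranges: [-3.14, 3.14], [-0.91, 2.08], [0.19, 2.58], [-1.22, 4.36], [0.22, 2.71], [-3.12, 3.12]. Speed limits (rad/s): [2.57, 2.57, 3.14, 3.14, 3.14, 3.14].

### API

Orientations are given as a unit quaternion [x, y, z, w].
In Python, from cell import bot, effector, grab_frame, job_done gives the robot as it stands. Calls block until the motion is done:
- bot.goto(position, orientation): joint-space move of the TCP to a pose.
- bot.line_to(position, rot=None, max_speed=0.15, force_limit=None): straight line of the TCP; rot=None keeps the orientation; max_speed is the mean speed in m/s. With force_limit (N) it stops when the force on the tool has changed by that much, and returns True; else False.
- bot.movej(angles): joint-space move.
- effector.grip(opening, force=None): finger opening in m; force is the grip in N (None keeps the last); returns when the fingers have stopped.
- bot.sleep(seconds).
- bot.solve_ik(position, orientation): joint angles nearest the present ones, or None.
- bot.get_state(): the state.
- grab_frame(name): name is "scene" or "side" or "wrist"; returns a dict with "frame" (384x512x3 uint8, red, green, blue), "depth" (384x512 float32, m along the optical axis (not along the pixel's ray), 0 where there is no reading), "mtx" (3x3 intrinsics, pixels), "k1" (the pictures are not rectified: a ray, as slopes to the right and down, at radius r is drawn at 1 + k1 r^2 times it, then the intrinsics apply), "cam_to_world" (4x4, takes a point from camera to world coordinates). Camera axes: x right, y down, z forward; pixel columns grow to the right and rows downward; lengths in m; the calibration is good to about 2 mm. A picture is of the moment at which its call begins.
A pose or a line that the arm cannot do raises bot.MotionError and nothing moves.
- job_done(): hands the job in, once; it reports no verdict.
The state is a dict: "time_s": time; "joints": joint angles; "joint_velocities": joint speeds; "tau": joint torques, N m; "position": TCP position; "eef_rot": TCP orientation; "contact_force": force on the tool from outside, world axes, zero at the start; "moment": the same for the moment, N m; "gripper_width": finger opening in m.
Only numpy, scipy, OpenCV 4.12 (cv2) and the standard library are available. Lean on these libraries where they do the work, as an engineer would, in place of code of your own. Each camera call takes 0.05 s, during which the arm holds its last target. There are 200 camera calls.

### The job

Line the four brown sample jars up on the board's four round pads in order of height: the shortest on the pad nearest the white dish, rising pad by pad to the tallest on the pad nearest the blue slide box. Stand each jar upright in the middle of its pad, setting it down gently rather than dropping it, and leave the dish and the slide box where they are.

Things in the scene. Friction and masses are not known exactly. Their poses are not given: they have to be found in the camera images.
- jar_a: The shortest of four alike sample jars: plain upright cylinder of brown glass with a paper band and a white screw lid of the same diameter; 38 mm diameter, 60 mm tall over the lid, 0.08 to 0.13 kg. Origin: centre of its underside; z up along its axis. Stands loose on the bench.
- jar_b: The second shortest of four alike sample jars: plain upright cylinder of brown glass with a paper band and a white screw lid of the same diameter; 45 mm diameter, 75 mm tall over the lid, 0.12 to 0.2 kg. Origin: centre of its underside; z up along its axis. Stands loose on the bench.
- jar_c: The second tallest of four alike sample jars: plain upright cylinder of brown glass with a paper band and a white screw lid of the same diameter; 52 mm diameter, 90 mm tall over the lid, 0.17 to 0.29 kg. Origin: centre of its underside; z up along its axis. Stands loose on the bench.
- jar_d: The tallest of four alike sample jars: plain upright cylinder of brown glass with a paper band and a white screw lid of the same diameter; 59 mm diameter, 105 mm tall over the lid, 0.24 to 0.39 kg. Origin: centre of its underside; z up along its axis. Stands loose on the bench.
- pad_1: Round dark rubber pad (70 mm diameter, thin grey ring on it) fixed on a low white board (345 x 100 mm, 8 mm high), at the board's +y end. Four such pads stand in a straight row 85 mm apart; the row runs roughly across the bench and its pose changes. Origin: centre of the pad at bench level; the pad's flat top, on which a jar stands, is 10 mm above it. y runs along the row towards pad_1, x across the row, z up.
- pad_2: Round dark rubber pad (70 mm diameter, thin grey ring on it) fixed on a low white board (345 x 100 mm, 8 mm high), second from the board's +y end. Four such pads stand in a straight row 85 mm apart; the row runs roughly across the bench and its pose changes. Origin: centre of the pad at bench level; the pad's flat top, on which a jar stands, is 10 mm above it. y runs along the row towards pad_1, x across the row, z up.
- pad_3: Round dark rubber pad (70 mm diameter, thin grey ring on it) fixed on a low white board (345 x 100 mm, 8 mm high), third from the board's +y end. Four such pads stand in a straight row 85 mm apart; the row runs roughly across the bench and its pose changes. Origin: centre of the pad at bench level; the pad's flat top, on which a jar stands, is 10 mm above it. y runs along the row towards pad_1, x across the row, z up.
- pad_4: Round dark rubber pad (70 mm diameter, thin grey ring on it) fixed on a low white board (345 x 100 mm, 8 mm high), at the board's -y end. Four such pads stand in a straight row 85 mm apart; the row runs roughly across the bench and its pose changes. Origin: centre of the pad at bench level; the pad's flat top, on which a jar stands, is 10 mm above it. y runs along the row towards pad_1, x across the row, z up.
- dish: Small white ceramic dish, loose, 76 mm across, 30 mm high, standing on the bench just off one end of the row, in line with it, 105 mm from the last pad's centre; which end changes. Origin: centre of its underside.
- slide_box: Blue plastic slide box, loose, 87 x 47 mm (x, y), 32 mm high, standing on the bench off the other end of the row, 105 mm from that last pad's centre. Origin: centre of its underside.
There are look-alikes about, which are no part of the job. Leave any orange or purple look-alike of the pad_2 alone. Leave any purple look-alike of the jar_c alone.

How it is judged:
At the end, for the whole second after the job is handed in: Each jar stands upright (within 0.1 rad), released and at rest on its own pad, its axis within 12 mm of the pad's centre: shortest on the pad nearest the dish, then the second shortest, the second tallest, and the tallest on the pad nearest the slide box (((horizontal distance between dish and pad_1 below 0.16 m and horizontal distance between jar_a and pad_1 below 0.012 m and horizontal distance between jar_b and pad_2 below 0.012 m and horizontal distance between jar_c and pad_3 below 0.012 m and horizontal distance between jar_d and pad_4 below 0.012 m) or (horizontal distance between dish and pad_4 below 0.16 m and horizontal distance between jar_a and pad_4 below 0.012 m and horizontal distance between jar_b and pad_3 below 0.012 m and horizontal distance between jar_c and pad_2 below 0.012 m and horizontal distance between jar_d and pad_1 below 0.012 m)) and z of jar_a in the frame of pad_1 between 0.006 and 0.014 m and angle between each of jar_a, jar_b, jar_c, jar_d's own z axis and vertical below 0.1 rad and linear speed of each of jar_a, jar_b, jar_c, jar_d below 0.02 m/s and angular speed of each of jar_a, jar_b, jar_c, jar_d below 0.2 rad/s and z of jar_b in the frame of pad_1 between 0.006 and 0.014 m and z of jar_c in the frame of pad_1 between 0.006 and 0.014 m and z of jar_d in the frame of pad_1 between 0.006 and 0.014 m); the robot touches nothing.
It fails at once if the dish or the slide box is shifted by more than 15 mm (distance of any of dish, slide_box from where it was at the start of the episode above 0.015 m).
It fails at once if a jar is dropped: it moves faster than 0.6 m/s with its underside less than 30 mm above the bench ((height (world z) of jar_a below 0.03 m and linear speed of jar_a above 0.6 m/s) or (height (world z) of jar_b below 0.03 m and linear speed of jar_b above 0.6 m/s) or (height (world z) of jar_c below 0.03 m and linear speed of jar_c above 0.6 m/s) or (height (world z) of jar_d below 0.03 m and linear speed of jar_d above 0.6 m/s)).
It also fails if it takes over 112 s, if anything falls off the work surface, if the arm or the gripper's body presses on something with over 40 N, if the wrist force passes 120 N, or if a joint passes its speed limit or range.

## Working session

There is one attempt and no reset: what is moved stays moved. The work goes in short steps, each a Python script; the robot and the scene stay as the last script left them, time stands still between calls to the robot, and variables do not carry over. Pictures are saved under pics/ and viewed, about 12 in all and at most 16, crops included, and the job is handed in when it is done.

```bash
ls; mkdir -p pics; python3 - <<'E'
from cell import *
import cv2,numpy as np,pickle
d={}
for n in("scene","side"):
    f=grab_frame(n);d[n]=f;cv2.imwrite(f"pics/{n}0.png",f["frame"][:,:,::-1])
    print(n,f["mtx"].tolist(),f["k1"],np.round(f["cam_to_world"],3).tolist())
pickle.dump(d,open("f0.pkl","wb"))
print(bot.get_state()["time_s"],bot.get_state()["eef_rot"])
E
```

```text
pics
scene [[476.85093574568947, 0.0, 253.47023488199403], [0.0, 476.85093574568947, 196.3098730540396], [0.0, 0.0, 1.0]] -0.19313020918810028 [[0.084, 0.807, -0.584, 1.355], [0.996, -0.076, 0.039, -0.065], [-0.013, -0.585, -0.811, 1.154], [0.0, 0.0, 0.0, 1.0]]
side [[447.52258900108404, 0.0, 257.22422827108187], [0.0, 447.52258900108404, 191.6765351394009], [0.0, 0.0, 1.0]] -0.10242192666981068 [[0.992, -0.064, 0.111, 0.441], [-0.128, -0.557, 0.821, -0.832], [0.009, -0.828, -0.56, 0.579], [0.0, 0.0, 0.0, 1.0]]
0.1 [ 0.15337149  0.69039118 -0.15444589  0.6899157 ]
```

View pics/scene0.png

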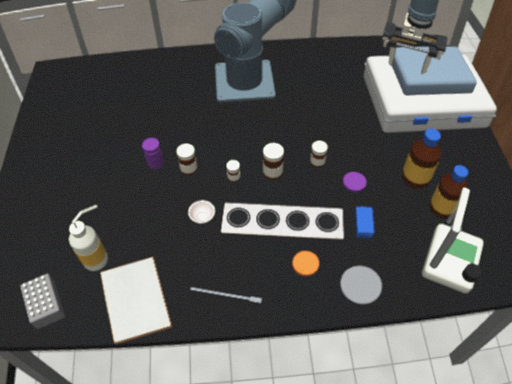

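View pics/side0.png

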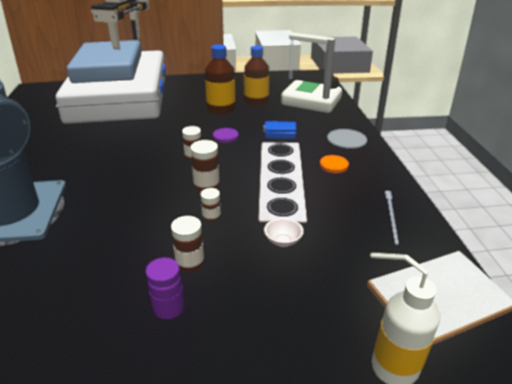

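Scene view candidates. Brown jars with white lids: (187,159), (233,171), (273,161), (319,153). The purple jar at (152,153) and the large brown bottles at (422,160) and (450,190) are not part of the job. The pads are the four dark discs on the white board, at (238,217), (268,219), (298,220) and (328,222). The purple disc (355,181) and orange disc (306,263) are look-alikes. The dish (201,212) is at the −y end and the box (365,222) at the +y end. So the order is a→pad_4, b→pad_3, c→pad_2, d→pad_1.

```bash
cat > h.py <<'E'
import cv2,numpy as np
def rays(f,uv):
    uv=np.asarray(uv,float).reshape(-1,2);K=f["mtx"]
    d=(uv-[K[0,2],K[1,2]])/[K[0,0],K[1,1]];s=d.copy()
    for _ in range(20): s=d/(1+f["k1"]*(s**2).sum(1,keepdims=True))
    return np.c_[s,np.ones(len(s))]
def cast(f,uv,z):
    T=f["cam_to_world"];r=rays(f,uv)@T[:3,:3].T;o=T[:3,3]
    return o+r*((z-o[2])/r[:,2])[:,None]
def cloud(f):
    h,w=f["depth"].shape;u,v=np.meshgrid(range(w),range(h))
    p=rays(f,np.c_[u.ravel(),v.ravel()])*f["depth"].reshape(-1,1)
    T=f["cam_to_world"];return (p@T[:3,:3].T+T[:3,3]).reshape(h,w,3)
def project(f,P):
    T=f["cam_to_world"];p=(np.asarray(P)-T[:3,3])@T[:3,:3];s=p[:,:2]/p[:,2:]
    s=s*(1+f["k1"]*(s**2).sum(1,keepdims=True));K=f["mtx"]
    return s*[K[0,0],K[1,1]]+[K[0,2],K[1,2]]
E
python3 - <<'E'
import pickle,cv2,numpy as np
from h import *
d=pickle.load(open("f0.pkl","rb"))
C={"scene":dict(jars=[(187,159),(233,171),(273,161),(319,153)],pads=[(238,217),(268,219),(298,220),(328,222)],o=[(201,212),(365,222)]),
"side":dict(jars=[(188,240),(210,205),(205,163),(192,141)],pads=[(282,207),(281,185),(281,167),(281,150)],o=[(283,232),(280,130)])}
for n,c in C.items():
    f=d[n];P=cloud(f);rgb=f["frame"].astype(int)
    for u,v in c["jars"]:
        s=np.s_[v-32:v+32,u-16:u+16];p=P[s].reshape(-1,3);c3=rgb[s].reshape(-1,3)
        ok=(p[:,2]>.02)&(p[:,2]<.15)&(c3.min(1)>120);zt=np.percentile(p[ok,2],95)
        t=p[ok&(p[:,2]>zt-.006)];m=(t.min(0)+t.max(0))/2
        print(n,"jar",(u,v),"ztop",zt.round(4),"mid",m.round(3),"ext",np.ptp(t,0)[:2].round(3),len(t))
    dark=(rgb.max(2)<75).astype(np.uint8)
    for u,v in c["pads"]:
        k=np.zeros_like(dark);cv2.circle(k,(u,v),17,1,-1)
        n_,l,st,ce=cv2.connectedComponentsWithStats(dark*k)
        # largest component's filled contour
        cs,_=cv2.findContours((l==l[v,u]).astype(np.uint8),cv2.RETR_EXTERNAL,cv2.CHAIN_APPROX_NONE)
        q=max(cs,key=len)[:,0];e=cv2.minEnclosingCircle((cast(f,q,.01)[:,:2]*1000).astype(np.float32))
        print(n,"pad",(u,v),np.round(e[0],1),round(e[1],1),len(q))
    for u,v in c["o"]: print(n,"o",P[v,u].round(3))
E
```

```text
scene jar (187, 159) ztop 0.093 mid [ 0.4   -0.203  0.091] ext [0.051 0.048] 167
scene jar (233, 171) ztop 0.0636 mid [ 0.447 -0.065  0.061] ext [0.038 0.034] 83
scene jar (273, 161) ztop 0.1088 mid [0.44  0.057 0.107] ext [0.06  0.056] 207
scene jar (319, 153) ztop 0.079 mid [0.411 0.201 0.077] ext [0.049 0.041] 116
scene pad (238, 217) [598.6 -60.2] 24.7 43
scene pad (268, 219) [610.5  23.7] 25.1 43
scene pad (298, 220) [624.4 107.7] 25.2 43
scene pad (328, 222) [637.6 191.8] 25.1 43
scene o [ 0.573 -0.167  0.011]
scene o [0.662 0.295 0.028]
side jar (188, 240) ztop 0.0909 mid [ 0.4   -0.203  0.088] ext [0.049 0.052] 463
side jar (210, 205) ztop 0.0901 mid [ 0.419 -0.204  0.088] ext [0.011 0.041] 86
side jar (205, 163) ztop 0.1064 mid [0.44  0.057 0.104] ext [0.058 0.063] 303
side jar (192, 141) ztop 0.1066 mid [0.429 0.057 0.104] ext [0.037 0.063] 204
side pad (282, 207) [599.7 -58.2] 25.0 52
side pad (281, 185) [612.2  24.9] 25.1 47
side pad (281, 167) [625.4 109.8] 25.5 42
side pad (281, 150) [639.5 193.5] 25.1 40
side o [ 0.587 -0.146  0.009]
side o [0.652 0.277 0.025]
```

```bash
python3 - <<'E'
import cv2
a=cv2.imread("pics/scene0.png")[120:250,130:390]
cv2.imwrite("pics/crop1.png",cv2.resize(a,None,fx=3,fy=3,interpolation=cv2.INTER_CUBIC))
E
```

```text
(no output)
```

View pics/crop1.png

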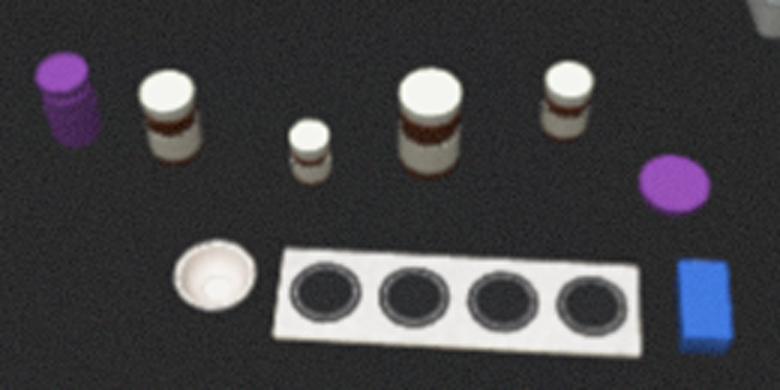

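Both views agree to within 2 mm, and the lid heights of 60, 75, 90 and 105 mm identify the jars. The crop confirms that the four brown jars are the right ones and that the purple jar and disc aren't. Next I check that every pose is reachable, gripping across the row.

```bash
cat > job.py <<'E'
import numpy as np
from scipy.spatial.transform import Rotation as R
from cell import *
row=np.array([.155,.988,0]);row/=np.linalg.norm(row)
jaw=np.array([row[1],-row[0],0]);down=np.array([0,0,-1.])
def quat(s): y=s*jaw; return R.from_matrix(np.c_[down,y,np.cross(down,y)]).as_quat()
J=dict(a=(.447,-.065,.060,.038),b=(.411,.201,.075,.045),c=(.400,-.203,.090,.052),d=(.440,.057,.105,.059))
P=dict(a=(.599,-.059),b=(.6115,.0245),c=(.625,.1087),d=(.6385,.1927))
def tz(k): return .55*J[k][2]-.019   # TCP height above the jar's underside
def pick(k,q):
    x,y,h,D=J[k]; effector.grip(.093)
    up=max(h+.03,.14)
    bot.goto([x,y,up],q); bot.line_to([x,y,tz(k)+.002],max_speed=.12)
    effector.grip(D-.01,25); w=bot.get_state()["gripper_width"]
    bot.line_to([x,y,tz(k)+.15],max_speed=.15)
    print(k,"width",w,bot.get_state()["gripper_width"],"F",np.round(bot.get_state()["contact_force"],1),"t",bot.get_state()["time_s"])
def place(k,off=(0,0)):
    x,y=np.array(P[k])+off; z=tz(k)+.012
    bot.line_to([x,y,tz(k)+.15],max_speed=.2)
    bot.line_to([x,y,z+.012],max_speed=.12)
    hit=bot.line_to([x,y,z-.006],max_speed=.02,force_limit=3)
    s=bot.get_state(); print("hit",hit,"z-nominal",s["position"][2]-z,"F",np.round(s["contact_force"],1))
    bot.sleep(.2); effector.grip(min(.093,J[k][3]+.03)); 
    bot.line_to([x,y,max(.16,z+.1)],max_speed=.12); print("t",bot.get_state()["time_s"])
E
python3 - <<'E'
from job import *
for s in(1,-1):
    q=quat(s)
    for k in J:
        for x,y,z in[(*J[k][:2],tz(k)),(*J[k][:2],tz(k)+.15),(*P[k],tz(k)+.01),(*P[k],tz(k)+.15)]:
            r=bot.solve_ik([x,y,z],q);print(s,k,None if r is None else np.round(r,2))
E
```

```text
1 a [-0.39  0.34  2.01 -0.    0.78 -0.24]
1 a [-0.39  0.13  1.84 -0.    1.17 -0.24]
1 a [-0.28  0.54  1.63 -0.    0.97 -0.13]
1 a [-0.28  0.39  1.48 -0.    1.27 -0.13]
1 b [ 0.21  0.34  1.99 -0.    0.81  0.37]
1 b [ 0.21  0.13  1.82 -0.    1.19  0.37]
1 b [-0.14  0.54  1.6  -0.    1.    0.01]
1 b [-0.14  0.4   1.45 -0.    1.29  0.01]
1 c [-0.72  0.31  2.01 -0.    0.82 -0.56]
1 c [-0.72  0.11  1.82 -0.    1.21 -0.56]
1 c [-0.    0.57  1.53 -0.    1.05  0.15]
1 c [-0.    0.43  1.37 -0.    1.33  0.15]
1 d [-0.12  0.29  2.01 -0.    0.84  0.03]
1 d [-0.12  0.09  1.82 -0.    1.23  0.03]
1 d [ 0.13  0.61  1.43 -0.    1.1   0.28]
1 d [ 0.13  0.49  1.27 -0.    1.38  0.28]
-1 a [-0.39  0.34  2.01 -0.    0.78  2.9 ]
-1 a [-0.39  0.13  1.84 -0.    1.17  2.9 ]
-1 a [-0.28  0.54  1.63 -0.    0.97  3.01]
-1 a [-0.28  0.39  1.48 -0.    1.27  3.01]
-1 b [ 0.21  0.34  1.99 -0.    0.81 -2.78]
-1 b [ 0.21  0.13  1.82 -0.    1.19 -2.78]
-1 b None
-1 b None
-1 c [-0.72  0.31  2.01 -0.    0.82  2.58]
-1 c [-0.72  0.11  1.82 -0.    1.21  2.58]
-1 c [-0.    0.57  1.53 -0.    1.05 -2.99]
-1 c [-0.    0.43  1.37 -0.    1.33 -2.99]
-1 d [-0.12  0.29  2.01 -0.    0.84 -3.11]
-1 d [-0.12  0.09  1.82 -0.    1.23 -3.11]
-1 d [ 0.13  0.61  1.43 -0.    1.1  -2.86]
-1 d [ 0.13  0.49  1.27 -0.    1.38 -2.86]
```

```bash
python3 - <<'E'
from job import *
import cv2
q=quat(1)
bot.goto([.411,.201,.2],q)
cv2.imwrite("pics/w1.png",grab_frame("wrist")["frame"][:,:,::-1])
pick("b",q); place("b")
cv2.imwrite("pics/s1.png",grab_frame("side")["frame"][:,:,::-1])
E
python3 -c "
import cv2,numpy as np
cv2.imwrite('pics/c2.png',cv2.hconcat([cv2.resize(cv2.imread('pics/w1.png'),(400,300)),cv2.resize(cv2.imread('pics/s1.png'),(400,300))]))"
```

```text
b width 0.04485757373113196 0.04480369341047461 F [-0.9 -0.9 -1.3] t 5.0917
hit True z-nominal -0.00023423233823988837 F [ 0.2 -0.1  3.2]
t 10.5083
```

View pics/c2.png

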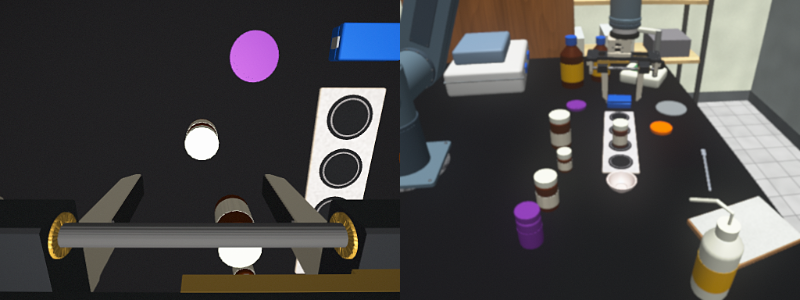

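In the right half, jar b stands upright on pad_3 at about (620,132) and contact came at the nominal height. The wrist view on the left shows the scene otherwise clear. I'll do the rest.

```bash
python3 - <<'E'
from job import *
import cv2,pickle
q=quat(1)
for k in "dca":
    pick(k,q); place(k)
bot.goto([.38,-.15,.25],q)
d={n:grab_frame(n) for n in("scene","side")};pickle.dump(d,open("f1.pkl","wb"))
cv2.imwrite("pics/end.png",cv2.hconcat([cv2.resize(d[n]["frame"][:,:,::-1],(400,300)) for n in d]))
E
python3 - <<'E'
import pickle,numpy as np
from h import *; from job import J,P
d=pickle.load(open("f1.pkl","rb"))
for n,f in d.items():
    C=cloud(f);W=f["frame"].min(2)>120
    for k in J:
        h=J[k][2]+.01;p=C[W&(abs(C[...,2]-h)<.006)&(np.hypot(C[...,0]-P[k][0],C[...,1]-P[k][1])<.045)]
        print(n,k,((p.min(0)+p.max(0))/2-[*P[k],h]).round(4),np.ptp(p,0).round(3),len(p))
E
```

```text
d width 0.058533199371076185 0.058573515944838325 F [-0.5 -0.1 -3. ] t 14.5833
hit True z-nominal 1.968689225029241e-06 F [-1.  -0.2  4.8]
t 19.7333
c width 0.05181379004805647 0.05178385671117197 F [-0.1  0.  -3.6] t 24.6583
hit True z-nominal -0.00012286933526663157 F [-1.1 -0.4  4.5]
t 30.6
a width 0.03776296106868419 0.03739628819845857 F [-0.6  0.3 -1.8] t 35.25
hit True z-nominal -0.00021695695969455725 F [ 0.6 -0.7  3.5]
t 40.1583
scene a [ 0.0005 -0.0005 -0.0005] [0.04  0.036 0.01 ] 127
scene b [ 0.0002  0.0006 -0.0004] [0.045 0.042 0.011] 183
scene c [ 0.0016 -0.0001 -0.0001] [0.05  0.051 0.012] 247
scene d [ 0.0005 -0.0019 -0.0002] [0.061 0.055 0.011] 310
side a [ 0.0003  0.0002 -0.0015] [0.036 0.038 0.009] 175
side b [ 0.001  -0.0002 -0.0016] [0.044 0.046 0.009] 199
side c [ 0.0005 -0.0019 -0.0013] [0.05  0.051 0.009] 211
side d [ 0.0003 -0.0034 -0.0011] [0.059 0.062 0.009] 219
```

View pics/end.png

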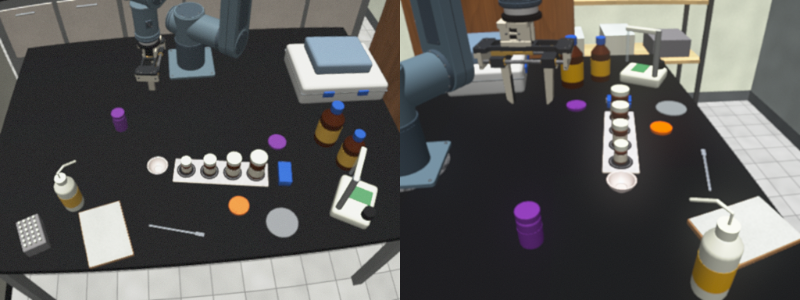

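All four jars are upright on their pads, rising from the dish (158,165 in the left half) to the slide box (285,173), and within about 4 mm of the centres. The arm is clear of everything, so I'm handing in.

```bash
python3 -c "
from cell import *
job_done()"
```

```text
the job is handed in; nothing more can be done
```

The job is handed in: all four jars are on their pads in order of height. Jar_a is on pad_4 next to the dish, then jar_b on pad_3, jar_c on pad_2, and jar_d on pad_1 next to the slide box. I lifted each one straight up and set it down slowly until it touched.

**Position:** In the last two camera views the lids were within about 3.5 mm of the pad centres, against a 12 mm limit. Jar_d is furthest off: about 2 mm in one view and 3.4 mm in the other.

**Height and upright:** Lid heights are within 2 mm of expected, and all four jars look upright.

**Other checks:** Contact forces at set-down were 3 to 5 N. The arm finished clear of everything, shortly after 40 s on the robot clock. The dish, slide box and look-alikes appear unmoved in the last picture, but I did not measure them again.

**Check that failed:** In the first side view, the automatic search for jar_a and jar_b picked up the wrong jars, so I located those two from the scene camera alone. Both ended up within about 1 mm of their pad centres.

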